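# Eject a moulded test bar, lay it on the balance, reset the mould

## Robot

A 7-joint arm with a two-finger parallel gripper is mounted at the origin on the work surface. World frame = base frame: x ahead of the robot, y to its left, z up, the work surface at z = 0. Lengths are in mm, angles in rad, forces in N, time in s.
With the tool pointing down it reaches from about 425 to 925 mm from the base axis. Payload 6.8 kg.
Tool frame: the origin (TCP) lies at the very end of the fingers, on their centre line; the grasp point (between the pads) lies env.grasp_offset behind it (env.grasp_offset is the distance from the TCP to the grasp point, in mm); z points along the fingers, y is the direction in which the jaws open and shut (so a half turn about z gives the same grasp; the last joint's range is limited). The gripper opens to 85 mm and grips with 20 to 120 N. Pads are 22 mm wide; open, the fingers measure 114 mm over their backs; the gripper's body (76 mm by 85 mm) begins 54 mm behind the grasp point. The pads swing forward as they close: fully open they stand 13 mm farther back than shut.
Start: joints at [1.208, 0.477, 0.022, 1.555, -0.011, 1.109, -0.083], TCP at [170.143, -653.222, 231.308] pointing down, gripper open.
Joint ranges: [-2.96, 2.96], [-0.34, 2.1], [-1.41, 1.46], [0.24, 2.44], [-1.37, 4.51], [0.17, 1.92], [-2.96, 2.96]. Speed limits (rad/s): [2.39, 2.39, 3.14, 3.14, 3.14, 3.14, 3.14].

## Interface

Orientations are given as a unit quaternion [w, x, y, z].
In Python, from cell import env gives the robot as it stands. The module is installed in compiled form; this text tells all that it offers.
- The arm moves only by the tool move_arm, never from a script. Its argument "moves" is a list of rows, each an object with "grip": the opening, from 0 (shut) to 1 (fully open); "xyz": the shift along the tool's x, y, z in mm, a list of three; "roll": the turn about the tool's z in rad. A call has 1 to 20 rows; each row is the pose to reach, as a shift and turn from the pose commanded when the call began, along the tool's axes at that moment; what a row does not reach only later rows make up. A row lasts 1/12 s, in which the tool goes at most 41.7 mm and 7.16 degrees, less where a joint would pass 70% of its speed; a pose out of reach is approached as far as the arm can. A call with a gripper value outside its range is refused whole. The fingers move at their own pace and stop on an object; "force" is the grip in N (left out, the last holds). Time passes only in rows, so rows that repeat a pose let the fingers close. It gives the time, the measured TCP pose, the force and the opening at its end, in the units of the state.
- env.get_obs(): the state, without advancing time (a new reading comes with each control period).
- env.read_camera(name): name is "side" or "top"; returns a dict with "img" (384x512x3 uint8, red, green, blue), "fx", "fy", "cx", "cy" (pixels), "D" ([k1, k2, p1, p2, k3] as OpenCV has them; the pictures are not rectified), "T" (4x4, takes a point from camera to world coordinates). Camera axes: x right, y up, looking along -z (the intrinsics and any distortion apply to the point x, -y, -z); pixel columns grow to the right and rows downward; lengths in mm; the calibration is good to about 2 mm. A picture is of the moment at which its call begins. There is no depth.
- env.hand_in(): hands the job in, once; it reports no verdict.
The state is a dict: "time": time; "joints": joint angles; "qd": joint speeds; "joint_efforts": joint torques, N m; "position": TCP position; "tcp_rot": TCP orientation; "ft_force": force on the tool from outside, world axes, zero at the start; "moment": the same for the moment, N m; "gripper_width": finger opening in mm.
Only numpy, scipy, OpenCV 4.12 (cv2) and the standard library are available. Lean on these libraries where they do the work, as an engineer would, in place of code of your own. Each camera call takes 0.05 s, during which the arm holds its last target. There are 200 camera calls.

## Task

Push the red-handled lever of the aluminium mould all the way over, away from its starting lean, so that the ejector lifts the blue test bar out of the cavity, then take the bar and lay it flat and gently (do not drop it) on the middle of the yellow balance's round pan and let go. Afterwards push the lever all the way back to where it started so the mould is ready for the next bar, and leave the other things on the bench where they are.

Things in the scene. Friction and masses are not known exactly. Their poses are not given: they have to be found in the camera images.
- mould: Aluminium mould block fixed to the bench, 190 (x) x 90 (y) x 40 mm high, with an open dog-bone cavity 16 mm deep along its x, centred in its top face. Origin: centre of the underside; z up. The ejector lever stands beside its -y side, 75 mm from its centre line. Position, yaw (up to 17 degrees, x roughly away from the robot) and side of the bench vary.
- specimen: Blue plastic dog-bone bar, 130 mm long (its x), 14 thick (z); ends 35 long, 26 wide (y); waist 44 long, 14 wide; 20 mm wide shoulders between. 55 to 100 g. Origin: its middle. Starts in the cavity along the mould's x, top face 2 mm below the mould's top, 2 mm clearance, so not grippable; with the lever fully over it stays raised 12 mm above the mould's top and can be gripped across the waist.
- lever (a joint): Ejector lever. 0 rad = start, leaning 0.5 rad towards the mould's -x (the robot), bar down; 1.0 rad = fully over, leaning 0.5 rad towards the mould's +x, bar raised 14 mm; stops at both ends, lift in proportion. Turns about the mould's y through (30, -75, 25) mm in the mould's frame. Stiff (about 2 N at the handle), stays where left.
- lever_grip (a point): Centre of the red crossbar on top of the lever: the bar lies along the mould's y, 60 mm long over its round ends, 16 mm thick, on a 10 mm round steel stem 110 mm long from the pivot to this point. It is about 122 mm above the bench at either end of the swing, 135 mm halfway.
- balance: Yellow bench balance with a black base, fixed to the bench, 190 (x) x 180 (y) mm, housing 54 mm high, display on its -x side (towards the robot). Origin: centre of the underside; z up. Position, yaw and side of the bench vary.
- pan (a point): Centre of the upper face of the balance's round steel pan, 130 mm across, 70 mm above the bench. The pan does not move.
- old_specimen: A white test bar of the same shape lying on the bench between mould and balance; bystander. Origin: its middle.
- vial_a: Clear vial with red cap and yellow label, 36 mm across, 75 mm high, standing; bystander. Origin: centre of its underside.
- vial_b: Clear vial with red cap and white label, same size; bystander. Origin: centre of its underside.
- pipette_pot: White open pot, 100 mm across, 130 mm high; bystander. Origin: centre of its underside.
- wash_bottle: White bottle with red cap, 70 mm across, 170 mm high; bystander. Origin: centre of its underside.
- caddy: White open plastic caddy, 110 x 150 x 70 mm; bystander. Origin: centre of its underside.
- dropper: Small amber bottle, 48 mm across, 100 mm high, standing in the caddy; bystander. Origin: centre of its underside.
- cream_pot: White lidded pot, 68 mm across, 85 mm high; bystander. Origin: centre of its underside.
- spatula: Lab spatula 200 mm long, lying on the bench far to one side; bystander. Origin: on its underside.
Things that resemble listed ones, but are neither listed nor needed, are in the scene too. Leave any pink look-alike of the mould alone. There is more than one size of the specimen; the one meant has the size given above.

How it is judged (in metres and radians):
On the way, in this order (a step that is already met when the one before it is completed fails the run):
1. the lever is pushed fully over and the ejector has lifted the test bar out of the cavity (value of joint lever above 0.85 rad and z of specimen in the frame of mould above 0.04 m), for 0.2 s.
2. the test bar lies flat on the middle of the balance pan, let go (horizontal distance between specimen and pan below 0.022 m and z of specimen in the frame of pan between 0.004 and 0.0105 m and angle between the z axis of specimen and the z axis of balance, either way round below 0.1 rad and contact force between specimen and balance above 0.1 N and contact force between the fingers and specimen below 0.05 N), for 0.3 s.
At the end, for the whole second after the job is handed in: The blue bar lies flat (within 0.1 rad), at rest and released on the pan, its middle within 22 mm of the pan's centre, and the ejector lever is back within 0.12 rad of its starting stop (all of step 2 and value of joint lever below 0.12 rad and linear speed of specimen below 0.02 m/s); the robot touches nothing.
It fails at once if the test bar is dropped onto the balance (falls freely from more than about 15 mm) (horizontal distance between specimen and pan below 0.12 m and linear speed of specimen above 0.55 m/s and contact force between the fingers and specimen below 0.05 N).
It fails at once if the balance is pressed with more than 40 N (contact force between any of specimen, the arm, the fingers and balance above 40 N).
It fails at once if another thing on the bench is shifted by more than 30 mm (distance of any of old_specimen, vial_a, vial_b, pipette_pot, wash_bottle, caddy, dropper, cream_pot, spatula from where it was at the start of the episode above 0.03 m).
It also fails if it takes over 70 s, if anything falls off the work surface, if the arm or the gripper's body presses on something with over 40 N, if the wrist force passes 120 N, or if a joint passes its speed limit or range.

## Working session

There is one attempt and no reset: what is moved stays moved. The work goes in short steps, Python scripts to look and compute and a tool call to move; the robot and the scene stay as the last step left them, time stands still between calls to the robot, and variables do not carry over. Pictures are saved under pics/ and viewed, about 8 in all and at most 12, crops included, and the job is handed in when it is done.

Besides the shell and the picture viewer there is one more tool, called after "Request:" as name(argument=value, ...), one argument or row to a line, values as JSON. move_arm: Moves the arm, as the interface text tells. Its arguments: {"type":"object","properties":{"moves":{"type":"array","items":{"type":"object","properties":{"grip":{"type":"number"},"xyz":{"type":"array","items":{"type":"number"}},"roll":{"type":"number"}}}},"force":{"type":"number"}},"required":["moves"]}

```bash
mkdir -p pics; cat > h.py <<'E'
from cell import env
import numpy as np, cv2
from scipy.spatial.transform import Rotation as R
def cam(n):
    c=env.read_camera(n); return c
def K(c): return np.array([[c['fx'],0,c['cx']],[0,c['fy'],c['cy']],[0,0,1.]])
def ray(c,px):
    p=cv2.undistortPoints(np.array(px,float).reshape(-1,1,2),K(c),np.array(c['D'],float)).reshape(-1,2)
    d=np.c_[p[:,0],-p[:,1],-np.ones(len(p))]; T=np.array(c['T'])
    return T[:3,3],d@T[:3,:3].T
def onz(c,px,z):
    o,d=ray(c,px); return o+d*((z-o[2])/d[:,2])[:,None]
def proj(c,P):
    T=np.array(c['T']); q=(np.atleast_2d(P)-T[:3,3])@T[:3,:3]; q=q*[1,-1,-1]
    return cv2.projectPoints(q,np.zeros(3),np.zeros(3),K(c),np.array(c['D'],float))[0].reshape(-1,2)
def save(c,n,crop=None,s=1.5):
    im=c['img'][:,:,::-1]
    if crop: a,b,x,y=crop; im=im[b:y,a:x]
    cv2.imwrite('pics/'+n+'.png',cv2.resize(im,None,fx=s,fy=s,interpolation=cv2.INTER_CUBIC))
E
python3 - <<'E'
from h import *
o=env.get_obs(); print({k:np.round(v,3) for k,v in o.items()},env.grasp_offset)
for n in('top','side'):
    c=cam(n); save(c,n+'0'); np.save(n+'0.npy',c,allow_pickle=True); print(n,np.round(c['T'],2).tolist(),c['fx'],c['D'])
E
```

```text
{'time': np.float64(0.0), 'joints': array([ 1.208,  0.478,  0.022,  1.556, -0.012,  1.109, -0.083]), 'qd': array([ 0.001, -0.001,  0.   , -0.   , -0.003,  0.001, -0.001]), 'joint_efforts': array([-1.0000e-03, -5.9646e+01,  1.6080e+00, -2.8120e+01,  1.3000e-02,
        9.0000e-03,  0.0000e+00]), 'position': array([ 169.985, -652.625,  230.321]), 'tcp_rot': array([-0.001,  0.992,  0.127, -0.   ]), 'ft_force': array([-0.699,  0.06 , -0.352]), 'moment': array([-0.   , -0.032, -0.028]), 'gripper_width': np.float64(85.45)} 18.700000000000003
top [[0.0, 0.99, -0.11, 357.86], [-1.0, 0.0, -0.0, -1.62], [-0.0, 0.11, 0.99, 1675.53], [0.0, 0.0, 0.0, 1.0]] 461.7995279582335 [0.06141559 0.         0.         0.         0.        ]
side [[-0.99, 0.08, -0.15, 331.64], [-0.17, -0.56, 0.81, 1031.92], [-0.02, 0.82, 0.57, 792.1], [0.0, 0.0, 0.0, 1.0]] 420.6668523071178 [-0.09178773  0.          0.          0.          0.        ]
```

View pics/top0.png

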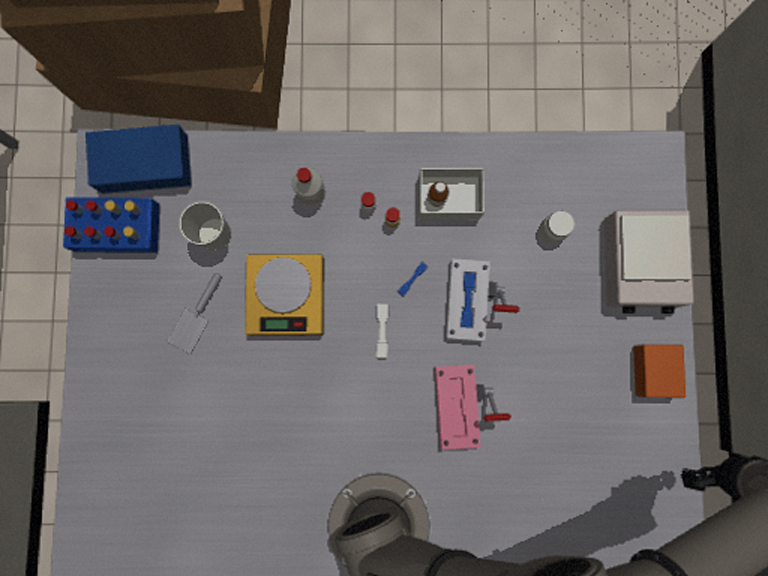

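View pics/side0.png

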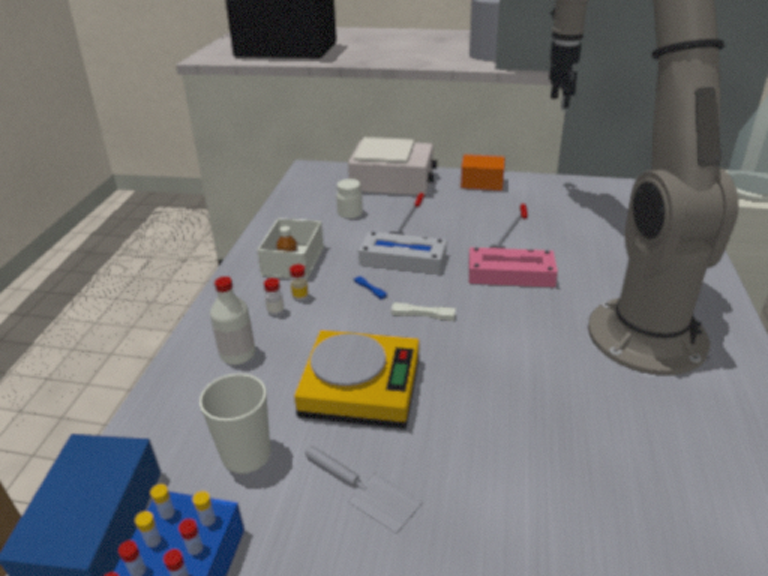

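The top view (1.5x) shows the mould with the blue bar at (468,300), its red lever bar at (507,309) and the pan at (283,285). The pink decoy is at (458,408) and a small blue look-alike at (412,278). Next I measure these.

```bash
cat > meas.py <<'E'
from h import *
def blob(c,m,box):
    a,b,x,y=box; z=np.zeros(m.shape,np.uint8); z[b:y,a:x]=m[b:y,a:x]
    n,l,s,ce=cv2.connectedComponentsWithStats(z); i=1+np.argmax(s[1:,4]); return (l==i)
def rect(c,m,z):
    cs=max(cv2.findContours(m.astype(np.uint8),0,1)[0],key=cv2.contourArea).reshape(-1,2)
    P=onz(c,cs,z)[:,:2].astype(np.float32); r=cv2.minAreaRect(P); b=cv2.boxPoints(r)
    e=b[1]-b[0],b[2]-b[1]; L=max(e,key=np.linalg.norm); yaw=np.degrees(np.arctan2(L[1],L[0])); yaw=(yaw+90)%180-90
    ys,xs=np.nonzero(m); cen=onz(c,np.c_[xs,ys],z)[:,:2].mean(0)
    return np.round(cen,1),np.round(r[0],1),np.round(r[1],1),round(float(yaw),2)
def masks(c):
    h=cv2.cvtColor(c['img'],cv2.COLOR_RGB2HSV); H,S,V=h[...,0],h[...,1],h[...,2]
    return ((H>100)&(H<125)&(S>120)), (((H<6)|(H>172))&(S>150)&(V>70)), ((H>18)&(H<32)&(S>150)), ((S<60)&(V>130))
if __name__=='__main__':
    c=np.load('top0.npy',allow_pickle=True).item()
    B,Rd,Y,W=masks(c)
    print('bar',rect(c,blob(c,B,(298,173,326,228)),38))
    print('small',rect(c,blob(c,B,(262,170,290,200)),10))
    print('mould',rect(c,blob(c,W,(293,168,330,233)),40))
    print('red',rect(c,blob(c,Rd,(325,195,350,215)),128))
    m=blob(c,Y,(160,165,220,226)); print('bal',rect(c,m,54))
    f=np.zeros(m.shape,np.uint8); cs=cv2.findContours(m.astype(np.uint8),cv2.RETR_CCOMP,1)
    hs=[k for k,hh in zip(*[cs[0],cs[1][0]]) if hh[3]>=0]; k=max(hs,key=cv2.contourArea).reshape(-1,2)
    print('pan',cv2.minEnclosingCircle(onz(c,k,70)[:,:2].astype(np.float32)),cv2.fitEllipse(onz(c,k,70)[:,:2].astype(np.float32)))
    s=np.load('side0.npy',allow_pickle=True).item(); B,Rd,Y,W=masks(s)
    print('bar side',rect(s,blob(s,B,(245,155,295,170)),38))
    m=blob(s,Rd,(270,122,290,142)); print('red side',rect(s,m,122))
E
python3 meas.py
```

```text
bar (array([ 521.1, -210.3]), array([ 521.3, -210.3]), array([ 25.5, 127.4]), -4.36)
small (array([575.5, -81.2]), array([575.1, -80.3]), array([16.3, 91.4]), -39.97)
mould (array([ 535.8, -215.9]), array([ 530.6, -208.9]), array([207.3, 128.6]), 0.15)
red (array([ 493.2, -282.7]), array([ 493.9, -283.1]), array([13.5, 53.4]), -89.75)
bal (array([525.8, 219.9]), array([530.8, 224.1]), array([184.6, 177.4]), 0.26)
pan ((551.332275390625, 225.03076171875), 69.74444580078125) ((551.37158203125, 225.27137756347656), (135.96542358398438, 136.52197265625), 83.9832992553711)
bar side (array([ 521.7, -207.3]), array([ 523.9, -207.8]), array([ 18.1, 124.9]), -4.54)
red side (array([ 496.4, -281.6]), array([ 497.2, -280.9]), array([55.7, 10.3]), 84.47)
```

```bash
cat > t.py <<'E'
from h import *
import sys
MO=np.array([521.4,-209.5,0]); YAW=np.radians(-4.4)
def w(loc): c,s=np.cos(YAW),np.sin(YAW); x,y,z=loc; return MO+[c*x-s*y,s*x+c*y,z]
def shift(P,yaw=None):
    o=env.get_obs(); q=o['tcp_rot']; M=R.from_quat([q[1],q[2],q[3],q[0]]).as_matrix()
    cur=np.arctan2(M[1,0],M[0,0]); 
    print('pos',np.round(o['position'],1),'yaw',round(np.degrees(cur),2),'F',np.round(o['ft_force'],1),'w',o['gripper_width'],'t',o['time'])
    r=None if yaw is None else round(-((yaw-cur+np.pi)%(2*np.pi)-np.pi),4)
    for p in np.atleast_2d(P): print('to',np.round(p,1),'shift',np.round(M.T@(p-o['position']),1),'roll',r)
E
python3 -c "
from t import *
shift([w((-65,-75,230))],YAW)"
```

```text
pos [ 170.  -652.7  230.4] yaw 14.6 F [-0.5 -0.1  0.5] w 85.58026401219169 t 0.1
to [ 450.8 -279.3  230. ] shift [ 365.9 -290.6    0.9] roll 0.3316
```

Request:
move_arm(
  moves=[
    {"grip": 0,"xyz": [120,-95,0],"roll": 0.11},
    {"grip": 0,"xyz": [240,-190,0],"roll": 0.33},
    {"grip": 0,"xyz": [366,-290,0],"roll": 0.33},
    {"grip": 0,"xyz": [366,-290,0],"roll": 0.33},
    {"grip": 0,"xyz": [366,-290,0],"roll": 0.33},
    {"grip": 0,"xyz": [366,-290,0],"roll": 0.33},
    {"grip": 0,"xyz": [366,-290,0],"roll": 0.33},
    {"grip": 0,"xyz": [366,-290,0],"roll": 0.33},
    {"grip": 0,"xyz": [366,-290,0],"roll": 0.33},
    {"grip": 0,"xyz": [366,-290,0],"roll": 0.33},
    {"grip": 0,"xyz": [366,-290,0],"roll": 0.33},
    {"grip": 0,"xyz": [366,-290,0],"roll": 0.33},
    {"grip": 0,"xyz": [366,-290,0],"roll": 0.33},
    {"grip": 0,"xyz": [366,-290,0],"roll": 0.33},
    {"grip": 0,"xyz": [366,-290,0],"roll": 0.33},
    {"grip": 0,"xyz": [366,-290,0],"roll": 0.33},
  ],
)

```text
time: 1.43
position: [450.0, -282.1, 231.1]
tcp_rot: [0.0, 0.999, -0.039, -0.0]
ft_force: [-0.5, -0.2, 0.6]
gripper_width: 0.2
```

```bash
python3 -c "
from t import *
shift([w((-65,-75,112)),w((-42,-75,112)),w((62,-75,112))],YAW)
c=cam('side'); save(c,'side1',(150,60,420,260),2.9)"
```

```text
pos [ 450.  -282.1  231.1] yaw -4.49 F [-0.5 -0.2  0.6] w 0.18665773060422886 t 1.4333
to [ 450.8 -279.3  112. ] shift [  0.7  -2.9 119.1] roll -0.0016
to [ 473.8 -281.1  112. ] shift [ 23.7  -3.  119.1] roll -0.0016
to [ 577.5 -289.   112. ] shift [127.7  -3.1 119. ] roll -0.0016
```

View pics/side1.png

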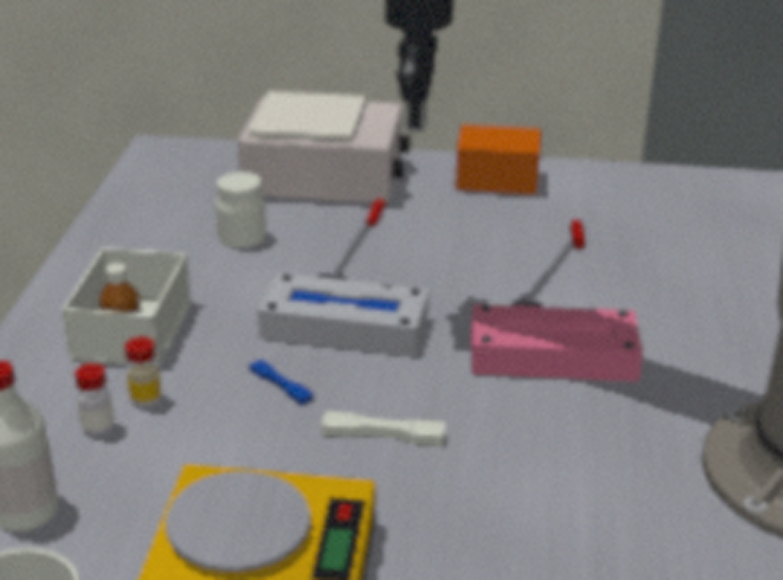

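The fingertip at crop (417,128) hovers above and on the robot side of the red bar at (376,212), as planned. Next I descend and push.

Request:
move_arm(
  moves=[
    {"grip": 0,"xyz": [0,-3,40],"roll": 0},
    {"grip": 0,"xyz": [0,-3,80],"roll": 0},
    {"grip": 0,"xyz": [0,-3,119],"roll": 0},
    {"grip": 0,"xyz": [0,-3,119],"roll": 0},
    {"grip": 0,"xyz": [12,-3,119],"roll": 0},
    {"grip": 0,"xyz": [22,-3,119],"roll": 0},
    {"grip": 0,"xyz": [34,-3,119],"roll": 0},
    {"grip": 0,"xyz": [46,-3,119],"roll": 0},
    {"grip": 0,"xyz": [58,-3,119],"roll": 0},
    {"grip": 0,"xyz": [70,-3,119],"roll": 0},
    {"grip": 0,"xyz": [82,-3,119],"roll": 0},
    {"grip": 0,"xyz": [94,-3,119],"roll": 0},
    {"grip": 0,"xyz": [106,-3,119],"roll": 0},
    {"grip": 0,"xyz": [116,-3,119],"roll": 0},
    {"grip": 0,"xyz": [123,-3,119],"roll": 0},
    {"grip": 0,"xyz": [127,-3,119],"roll": 0},
    {"grip": 0,"xyz": [127,-3,119],"roll": 0},
    {"grip": 0,"xyz": [127,-3,119],"roll": 0},
  ],
)

```text
time: 2.98
position: [579.2, -287.2, 113.2]
tcp_rot: [0.0, 0.999, -0.038, 0.001]
ft_force: [-0.5, -0.9, 0.3]
gripper_width: -0.2
```

```bash
python3 -c "
from t import *
from meas import *
c=cam('side'); save(c,'side2',(200,90,380,200),4.3)
m=masks(c)[1]; b=blob(c,m,(240,110,300,150)); ys,xs=np.nonzero(b); print(xs.mean(),ys.mean(),b.sum(),'expected start/over',proj(c,[w((-22.7,-75,122)),w((82.7,-75,122))]))
shift([w((40,-75,112)),w((40,-75,200)),w((0,0,200))],YAW)"
```

```text
250.31578947368422 129.8421052631579 19 expected start/over [[280.04382303 132.27772576]
 [250.94367003 129.46096211]]
pos [ 578.8 -287.1  113.1] yaw -4.31 F [0.2 0.4 0.4] w -0.3252243785247324 t 3.0333
to [ 555.5 -287.3  112. ] shift [-23.2   2.    1. ] roll 0.0016
to [ 555.5 -287.3  200. ] shift [-23.1   2.  -87. ] roll 0.0016
to [ 521.4 -209.5  200. ] shift [-62.9 -73.  -87.1] roll 0.0016
```

View pics/side2.png

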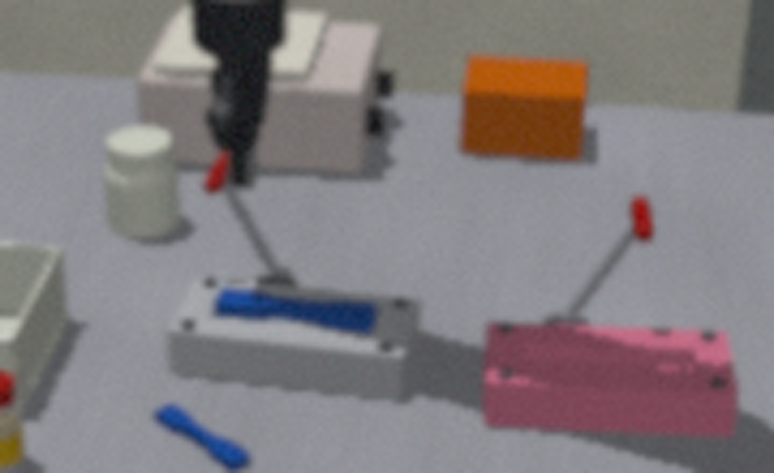

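The lever is fully over: the red bar is at the predicted pixel, and the blue bar is raised above the mould face. Now I back off and go over the bar.

Request:
move_arm(
  moves=[
    {"grip": 0,"xyz": [-12,0,0],"roll": 0},
    {"grip": 0,"xyz": [-23,2,0],"roll": 0},
    {"grip": 0,"xyz": [-23,2,-30],"roll": 0},
    {"grip": 0,"xyz": [-23,2,-60],"roll": 0},
    {"grip": 0.5,"xyz": [-35,-20,-80],"roll": 0},
    {"grip": 0.5,"xyz": [-50,-50,-87],"roll": 0},
    {"grip": 0.5,"xyz": [-63,-73,-87],"roll": 0},
    {"grip": 0.5,"xyz": [-63,-73,-87],"roll": 0},
    {"grip": 0.5,"xyz": [-63,-73,-87],"roll": 0},
    {"grip": 0.5,"xyz": [-63,-73,-87],"roll": 0},
  ],
)

```text
time: 3.87
position: [520.5, -210.3, 199.6]
tcp_rot: [0.0, 0.999, -0.038, 0.0]
ft_force: [0.6, -0.4, 0.1]
gripper_width: 42.5
```

```bash
python3 -c "
from t import *
from meas import *
shift([w((0,0,100)),w((0,0,43.5))],YAW)
c=cam('side'); b=blob(c,masks(c)[0],(240,145,295,172)); print(rect(c,b,52),b.sum()); save(c,'side3',(220,70,340,190),5)"
```

```text
pos [ 520.5 -210.3  199.6] yaw -4.35 F [ 0.6 -0.4  0.1] w 42.5125072913547 t 3.8667
to [ 521.4 -209.5  100. ] shift [ 0.7 -1.  99.6] roll 0.0009
to [ 521.4 -209.5   43.5] shift [  0.7  -1.  156.1] roll 0.0009
(array([ 520.3, -195.1]), array([ 521.9, -194.4]), array([ 36. , 124.9]), -4.83) 167
```

View pics/side3.png

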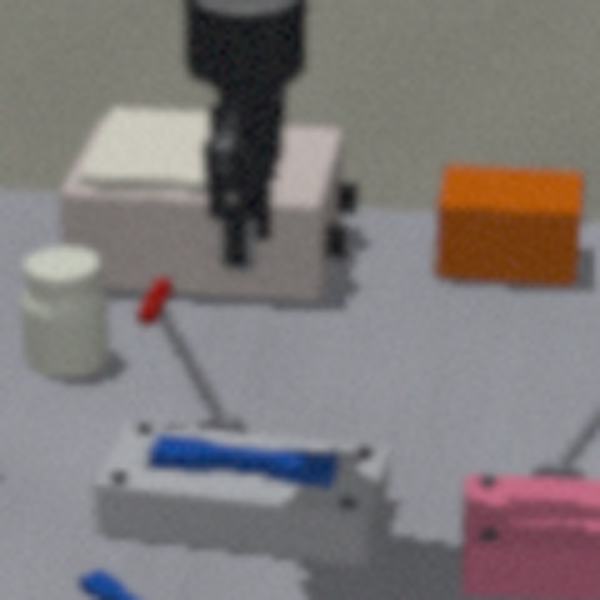

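The bar stands proud of the mould (crop (245,460)), the lever stays over and the fingers are above the waist. I descend and grip.

Request:
move_arm(
  force=40,
  moves=[
    {"grip": 0.5,"xyz": [1,-1,40],"roll": 0},
    {"grip": 0.5,"xyz": [1,-1,80],"roll": 0},
    {"grip": 0.5,"xyz": [1,-1,115],"roll": 0},
    {"grip": 0.5,"xyz": [1,-1,140],"roll": 0},
    {"grip": 0.5,"xyz": [1,-1,150],"roll": 0},
    {"grip": 0.5,"xyz": [1,-1,156],"roll": 0},
    {"grip": 0.5,"xyz": [1,-1,156],"roll": 0},
    {"grip": 0.5,"xyz": [1,-1,156],"roll": 0},
    {"grip": 0,"xyz": [1,-1,156],"roll": 0},
    {"grip": 0,"xyz": [1,-1,156],"roll": 0},
    {"grip": 0,"xyz": [1,-1,156],"roll": 0},
    {"grip": 0,"xyz": [1,-1,156],"roll": 0},
    {"grip": 0,"xyz": [1,-1,156],"roll": 0},
    {"grip": 0,"xyz": [1,-1,156],"roll": 0},
    {"grip": 0,"xyz": [1,-1,156],"roll": 0},
  ],
)

```text
time: 5.17
position: [522.9, -208.9, 44.9]
tcp_rot: [0.0, 0.999, -0.038, 0.001]
ft_force: [-1.2, -0.4, 5.2]
gripper_width: 12.7
```

Request:
move_arm(
  moves=[
    {"grip": 0,"xyz": [0,0,-8],"roll": 0},
    {"grip": 0,"xyz": [0,0,-20],"roll": 0},
    {"grip": 0,"xyz": [0,0,-45],"roll": 0},
    {"grip": 0,"xyz": [0,0,-75],"roll": 0},
    {"grip": 0,"xyz": [0,0,-110],"roll": 0},
    {"grip": 0,"xyz": [0,0,-130],"roll": 0},
    {"grip": 0,"xyz": [0,0,-130],"roll": 0},
    {"grip": 0,"xyz": [0,0,-130],"roll": 0},
  ],
)

```text
time: 5.83
position: [522.7, -208.7, 175.7]
tcp_rot: [0.001, 0.999, -0.038, 0.002]
ft_force: [-0.5, -0.7, -1.7]
gripper_width: 12.8
```

```bash
python3 -c "
from t import *
from meas import *
c=cam('side'); save(c,'side4',(220,70,340,190),5)
shift([[551.4,225.2,175],[551.4,225.2,78]],0)"
```

```text
pos [ 521.7 -208.4  174. ] yaw -4.31 F [-0.6 -0.  -1.8] w 12.814363482273603 t 5.8833
to [551.4 225.2 175. ] shift [  -3.  -434.6   -1.1] roll -0.0753
to [551.4 225.2  78. ] shift [  -3.1 -434.6   95.9] roll -0.0753
```

View pics/side4.png

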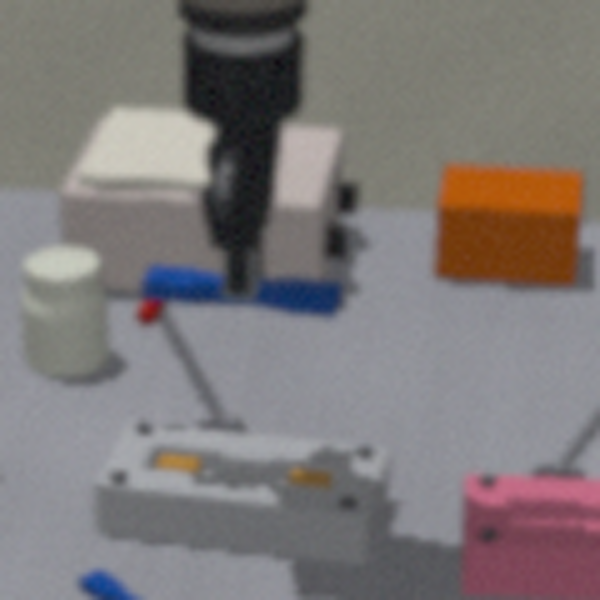

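The bar is held level at crop (240,290) and the cavity is empty. I check the pan centre from the side view while moving over.

Request:
move_arm(
  moves=[
    {"grip": 0,"xyz": [0,-20,0],"roll": 0},
    {"grip": 0,"xyz": [0,-50,0],"roll": 0},
    {"grip": 0,"xyz": [0,-85,0],"roll": 0},
    {"grip": 0,"xyz": [0,-120,0],"roll": 0},
    {"grip": 0,"xyz": [0,-155,0],"roll": 0},
    {"grip": 0,"xyz": [0,-190,0],"roll": 0},
    {"grip": 0,"xyz": [0,-225,0],"roll": 0},
    {"grip": 0,"xyz": [0,-260,0],"roll": 0},
    {"grip": 0,"xyz": [0,-295,0],"roll": 0},
    {"grip": 0,"xyz": [0,-330,0],"roll": 0},
    {"grip": 0,"xyz": [-1,-365,0],"roll": 0},
    {"grip": 0,"xyz": [-3,-395,0],"roll": 0},
    {"grip": 0,"xyz": [-3,-418,0],"roll": 0},
    {"grip": 0,"xyz": [-3,-434,0],"roll": 0},
    {"grip": 0,"xyz": [-3,-434,0],"roll": 0},
    {"grip": 0,"xyz": [-3,-434,0],"roll": 0},
    {"grip": 0,"xyz": [-3,-434,0],"roll": 0},
  ],
)

```text
time: 7.3
position: [550.9, 222.9, 172.2]
tcp_rot: [0.001, 0.999, -0.038, -0.001]
ft_force: [-0.1, -1.4, -0.9]
gripper_width: 12.1
```

```bash
python3 -c "
from t import *
from meas import *
s=np.load('side0.npy',allow_pickle=True).item(); Y=masks(s)[2]; m=blob(s,Y,(190,215,285,285))
W=(cv2.cvtColor(s['img'],cv2.COLOR_RGB2HSV)[...,1]<70); b=blob(s,W,(205,218,258,258)); print('pan side',rect(s,b,70),b.sum())
t=np.load('top0.npy',allow_pickle=True).item()
S=cv2.cvtColor(t['img'],cv2.COLOR_RGB2HSV); b=blob(t,(S[...,1]<60)&(S[...,2]>110),(167,170,212,209)); print('pan top',rect(t,b,70),b.sum())
print(proj(t,[551.4,225.2,70]),proj(s,[551.4,225.2,70]))
shift([[551.4,225.2,175],[551.4,225.2,78]])
c=cam('side'); save(c,'side5',(180,120,300,290),3.5)
"
```

```text
pan side (array([552.6, 235. ]), array([553.2, 233.2]), array([127.6, 129. ]), -81.26) 1324
pan top (array([551.9, 225.7]), array([551.7, 226.1]), array([123.4, 126.2]), -89.75) 1063
[[188.26679443 189.50169912]] [[232.86211118 236.7590938 ]]
pos [550.9 222.9 172.2] yaw -4.36 F [-0.1 -1.4 -0.9] w 12.05942454508816 t 7.3
to [551.4 225.2 175. ] shift [ 0.3 -2.3 -2.8] roll None
to [551.4 225.2  78. ] shift [ 0.4 -2.5 94.2] roll None
```

View pics/side5.png

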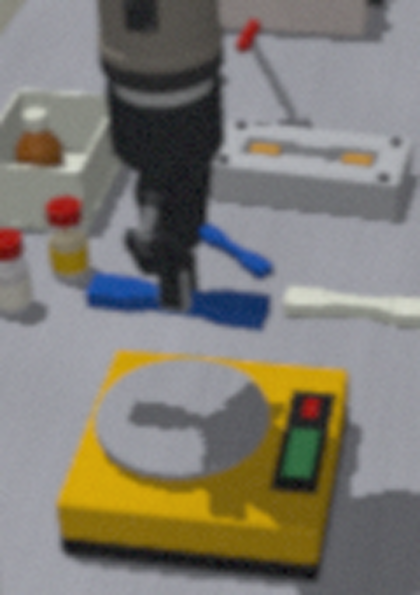

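The bar is centred in the fingers at crop (178,300), above the pan at (183,418). The two views give a pan centre of about (552,228). I lower it slowly.

Request:
move_arm(
  moves=[
    {"grip": 0,"xyz": [1,-5,30],"roll": 0},
    {"grip": 0,"xyz": [1,-5,55],"roll": 0},
    {"grip": 0,"xyz": [1,-5,72],"roll": 0},
    {"grip": 0,"xyz": [1,-5,82],"roll": 0},
    {"grip": 0,"xyz": [1,-5,87],"roll": 0},
    {"grip": 0,"xyz": [1,-5,87],"roll": 0},
    {"grip": 0,"xyz": [1,-5,87],"roll": 0},
  ],
)

```text
time: 7.93
position: [553.5, 229.2, 87.0]
tcp_rot: [-0.0, 0.999, -0.038, 0.0]
ft_force: [0.2, -0.5, -0.4]
gripper_width: 12.2
```

Request:
move_arm(
  moves=[
    {"grip": 0,"xyz": [0,0,2],"roll": 0},
    {"grip": 0,"xyz": [0,0,4],"roll": 0},
    {"grip": 0,"xyz": [0,0,6],"roll": 0},
    {"grip": 0,"xyz": [0,0,6],"roll": 0},
    {"grip": 0,"xyz": [0,0,6],"roll": 0},
  ],
)

```text
time: 8.35
position: [552.9, 229.5, 80.4]
tcp_rot: [-0.0, 0.999, -0.038, 0.0]
ft_force: [-0.1, 1.1, -0.8]
gripper_width: 12.7
```

Request:
move_arm(
  moves=[
    {"grip": 0,"xyz": [0,0,1],"roll": 0},
    {"grip": 0,"xyz": [0,0,2],"roll": 0},
    {"grip": 0,"xyz": [0,0,2],"roll": 0},
    {"grip": 0,"xyz": [0,0,2],"roll": 0},
  ],
)

```text
time: 8.68
position: [552.8, 229.4, 78.2]
tcp_rot: [0.0, 0.999, -0.038, -0.0]
ft_force: [0.1, 1.4, -0.1]
gripper_width: 12.3
```

Request:
move_arm(
  moves=[
    {"grip": 0,"xyz": [0,0,1],"roll": 0},
    {"grip": 0,"xyz": [0,0,1],"roll": 0},
    {"grip": 0,"xyz": [0,0,1],"roll": 0},
  ],
)

```text
time: 8.93
position: [552.9, 229.5, 77.3]
tcp_rot: [-0.0, 0.999, -0.038, 0.0]
ft_force: [-0.3, 1.0, 0.1]
gripper_width: 12.5
```

Request:
move_arm(
  moves=[
    {"grip": 0,"xyz": [0,0,1],"roll": 0},
    {"grip": 0,"xyz": [0,0,1],"roll": 0},
    {"grip": 0,"xyz": [0,0,1],"roll": 0},
  ],
)

```text
time: 9.18
position: [553.0, 229.6, 77.2]
tcp_rot: [0.0, 0.999, -0.038, 0.0]
ft_force: [-1.7, -0.8, 7.1]
gripper_width: 12.6
```

Contact at 7 N, at the expected height. I release and retreat.

Request:
move_arm(
  moves=[
    {"grip": 0.25,"xyz": [0,0,0],"roll": 0},
    {"grip": 0.35,"xyz": [0,0,0],"roll": 0},
    {"grip": 0.45,"xyz": [0,0,0],"roll": 0},
    {"grip": 0.45,"xyz": [0,0,0],"roll": 0},
    {"grip": 0.45,"xyz": [0,0,0],"roll": 0},
    {"grip": 0.45,"xyz": [0,0,0],"roll": 0},
    {"grip": 0.45,"xyz": [0,0,-10],"roll": 0},
    {"grip": 0.45,"xyz": [0,0,-25],"roll": 0},
    {"grip": 0.45,"xyz": [0,0,-50],"roll": 0},
    {"grip": 0.45,"xyz": [0,0,-85],"roll": 0},
    {"grip": 0.45,"xyz": [0,0,-120],"roll": 0},
    {"grip": 0.45,"xyz": [0,0,-130],"roll": 0},
    {"grip": 0.45,"xyz": [0,0,-130],"roll": 0},
  ],
)

```text
time: 10.27
position: [554.9, 230.6, 211.0]
tcp_rot: [-0.002, 0.999, -0.038, 0.003]
ft_force: [0.0, -0.1, 1.0]
gripper_width: 38.3
```

```bash
python3 -c "
from t import *
from meas import *
c=cam('side'); save(c,'side6',(180,120,300,290),3.5)
b=blob(c,masks(c)[0],(200,215,265,265)); print('bar',rect(c,b,80),b.sum())
shift([w((128,-75,230)),w((128,-75,112))],YAW)
"
```

```text
bar (array([552.7, 235.7]), array([554. , 235.8]), array([ 36.2, 129.5]), -4.36) 385
pos [553.7 230.  208.4] yaw -4.32 F [-0.8  0.1 -1. ] w 38.565098021640296 t 10.3167
to [ 643.3 -294.1  230. ] shift [128.8 515.8 -22.1] roll 0.0015
to [ 643.3 -294.1  112. ] shift [128.4 516.   95.9] roll 0.0015
```

View pics/side6.png

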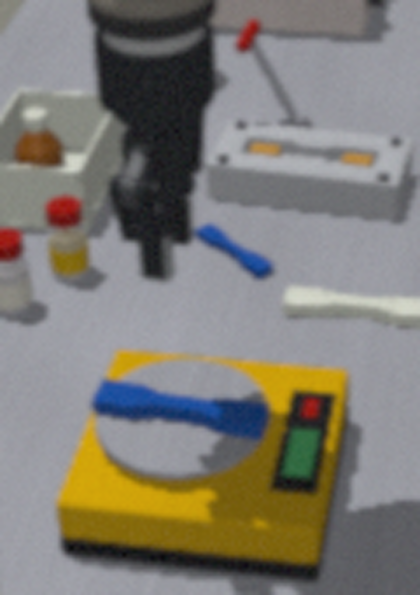

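The bar lies flat and released on the pan, centre at crop (182,408) against the pan's (183,418). Its top sits higher than the pan face, so it is centred. Next is the lever return.

Request:
move_arm(
  moves=[
    {"grip": 0.45,"xyz": [0,0,-22],"roll": 0},
    {"grip": 0.2,"xyz": [8,30,-22],"roll": 0},
    {"grip": 0,"xyz": [16,65,-22],"roll": 0},
    {"grip": 0,"xyz": [25,100,-22],"roll": 0},
    {"grip": 0,"xyz": [34,135,-22],"roll": 0},
    {"grip": 0,"xyz": [43,170,-22],"roll": 0},
    {"grip": 0,"xyz": [52,205,-22],"roll": 0},
    {"grip": 0,"xyz": [60,240,-22],"roll": 0},
    {"grip": 0,"xyz": [69,275,-22],"roll": 0},
    {"grip": 0,"xyz": [78,310,-22],"roll": 0},
    {"grip": 0,"xyz": [87,345,-22],"roll": 0},
    {"grip": 0,"xyz": [95,380,-22],"roll": 0},
    {"grip": 0,"xyz": [104,415,-22],"roll": 0},
    {"grip": 0,"xyz": [112,450,-22],"roll": 0},
    {"grip": 0,"xyz": [120,480,-22],"roll": 0},
    {"grip": 0,"xyz": [126,505,-22],"roll": 0},
    {"grip": 0,"xyz": [128,516,-22],"roll": 0},
    {"grip": 0,"xyz": [128,516,-22],"roll": 0},
    {"grip": 0,"xyz": [128,516,-22],"roll": 0},
    {"grip": 0,"xyz": [128,516,-22],"roll": 0},
  ],
)

```text
time: 11.98
position: [641.9, -291.6, 227.7]
tcp_rot: [-0.001, 0.999, -0.036, -0.0]
ft_force: [0.1, 1.0, 0.8]
gripper_width: 0.2
```

```bash
python3 -c "
from t import *
shift([w((128,-75,112)),w((102,-75,112)),w((-2,-75,112))],YAW)"
```

```text
pos [ 641.9 -291.6  227.7] yaw -4.14 F [0.1 1.  0.8] w 0.1870281689868129 t 11.9833
to [ 643.3 -294.1  112. ] shift [  1.6   2.6 115.7] roll 0.0045
to [ 617.3 -292.1  112. ] shift [-24.4   2.5 115.7] roll 0.0045
to [ 513.7 -284.1  112. ] shift [-128.4    2.   115.8] roll 0.0045
```

Request:
move_arm(
  moves=[
    {"grip": 0,"xyz": [1,2,40],"roll": 0},
    {"grip": 0,"xyz": [1,2,80],"roll": 0},
    {"grip": 0,"xyz": [1,2,116],"roll": 0},
    {"grip": 0,"xyz": [1,2,116],"roll": 0},
    {"grip": 0,"xyz": [-12,2,116],"roll": 0},
    {"grip": 0,"xyz": [-24,2,116],"roll": 0},
    {"grip": 0,"xyz": [-36,2,116],"roll": 0},
    {"grip": 0,"xyz": [-48,2,116],"roll": 0},
    {"grip": 0,"xyz": [-60,2,116],"roll": 0},
    {"grip": 0,"xyz": [-72,2,116],"roll": 0},
    {"grip": 0,"xyz": [-84,2,116],"roll": 0},
    {"grip": 0,"xyz": [-96,2,116],"roll": 0},
    {"grip": 0,"xyz": [-107,2,116],"roll": 0},
    {"grip": 0,"xyz": [-117,2,116],"roll": 0},
    {"grip": 0,"xyz": [-124,2,116],"roll": 0},
    {"grip": 0,"xyz": [-128,2,116],"roll": 0},
    {"grip": 0,"xyz": [-129,2,116],"roll": 0},
    {"grip": 0,"xyz": [-129,2,116],"roll": 0},
  ],
)

```text
time: 13.48
position: [514.5, -286.9, 113.2]
tcp_rot: [0.0, 0.999, -0.037, 0.002]
ft_force: [4.1, -0.5, 2.1]
gripper_width: 0.2
```

```bash
python3 -c "
from t import *
from meas import *
c=cam('side'); m=masks(c)[1]; b=blob(c,m,(240,115,300,150)); ys,xs=np.nonzero(b); print(xs.mean(),ys.mean(),b.sum(),'start',proj(c,w((-22.7,-75,122))))
s=np.load('side0.npy',allow_pickle=True).item(); ys,xs=np.nonzero(blob(s,masks(s)[1],(240,115,300,150))); print('orig',xs.mean(),ys.mean(),len(xs))
shift([w((25,-75,112))],YAW)"
```

```text
278.94444444444446 132.94444444444446 18 start [[280.04382303 132.27772576]]
orig 279.04545454545456 132.36363636363637 22
pos [ 514.5 -286.9  113.2] yaw -4.27 F [4.  0.2 1.9] w -0.026513422612071288 t 13.5333
to [ 540.6 -286.2  112. ] shift [26.  -2.6  1.3] roll 0.0022
```

Request:
move_arm(
  moves=[
    {"grip": 0,"xyz": [-1,0,0],"roll": 0},
    {"grip": 0,"xyz": [-2,0,0],"roll": 0},
    {"grip": 0,"xyz": [-2,0,0],"roll": 0},
    {"grip": 0,"xyz": [-2,0,0],"roll": 0},
  ],
)

```text
time: 13.87
position: [514.3, -286.9, 113.3]
tcp_rot: [0.0, 0.999, -0.037, 0.003]
ft_force: [9.5, -1.5, -1.6]
gripper_width: 0.1
```

The force rises to 9.5 N without motion, so the lever is at its stop. I back off, lift and check.

Request:
move_arm(
  moves=[
    {"grip": 0,"xyz": [12,0,0],"roll": 0},
    {"grip": 0,"xyz": [26,0,0],"roll": 0},
    {"grip": 0,"xyz": [30,0,0],"roll": 0},
    {"grip": 0,"xyz": [30,0,-40],"roll": 0},
    {"grip": 0,"xyz": [30,0,-80],"roll": 0},
    {"grip": 0,"xyz": [30,0,-120],"roll": 0},
    {"grip": 0,"xyz": [30,0,-140],"roll": 0},
    {"grip": 0,"xyz": [30,0,-140],"roll": 0},
    {"grip": 0,"xyz": [30,0,-140],"roll": 0},
    {"grip": 0,"xyz": [30,0,-140],"roll": 0},
  ],
)

```text
time: 14.7
position: [539.5, -288.8, 251.0]
tcp_rot: [-0.0, 0.999, -0.038, -0.001]
ft_force: [0.5, 0.3, -0.2]
gripper_width: 0.4
```

```bash
python3 -c "
from t import *
from meas import *
c=cam('side'); b=blob(c,masks(c)[1],(240,115,300,150)); ys,xs=np.nonzero(b); print('lever',xs.mean(),ys.mean(),b.sum())
t=cam('top'); b=blob(t,masks(t)[0],(165,165,215,215)); print('bar top view',rect(t,b,84))
save(c,'side7')"
```

```text
lever 279.35714285714283 132.64285714285714 14
bar top view (array([551.3, 228. ]), array([551.6, 227.9]), array([ 24.4, 127.8]), -4.4)
```

View pics/side7.png

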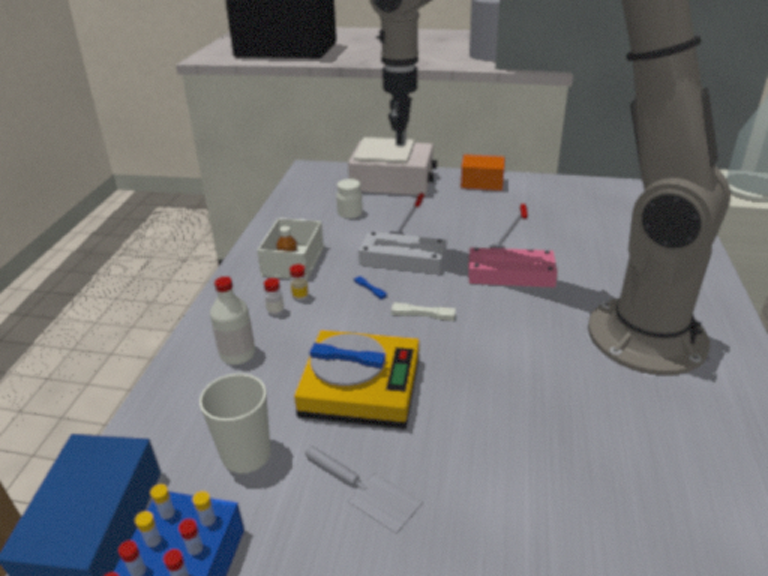

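The bar is on the pan at (347,355), the lever is back at (419,200), the bystanders have not moved and the arm is clear.

```bash
python3 -c "
from cell import env
print(env.hand_in())"
```

```text
the job is handed in; nothing more can be done
None
```

I pushed the lever fully over, gripped the raised blue bar across its waist and laid it on the pan, lowering it until it touched at about 7 N. I then let go, pushed the lever back to its starting stop, lifted the arm clear and handed in at about 15 s. The hand-in gives no verdict.

**Bar:** From above, its centre is at (551, 228) mm. The pan centre measured (552, 226) from above and (553, 235) from the side. The two views differ by 9 mm in y, probably because the side view includes the pan's rim. Either way the bar is within the 22 mm tolerance, and the side view shows it flat and released.

**Lever:** Its handle is within 1 pixel of where it started. At the end of the return push the force rose to 9.5 N with no movement, so it is against the stop.

**Other things:** Nothing else on the bench looks moved in the last side picture; I judged this by eye only. No check failed.

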